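# Sort the empties into the recycling trays

### The arm

A 7-joint arm with a two-finger parallel gripper is mounted at the origin on the work surface. World frame = base frame: x ahead of the robot, y to its left, z up, the work surface at z = 0. Lengths are in m, angles in rad, forces in N, time in s.
With the tool pointing down it reaches from about 0.4 to 0.85 m from the base axis. Payload 4.5 kg.
Tool frame: the origin (TCP) lies midway between the tips of the shut fingers; the grasp point (between the pads) lies behind it (r.grip_point_offset is the z of the grasp point in the tool frame, in m); z points along the fingers, y is the line along which they close (so a half turn about z gives the same grasp; the last joint's range is limited). The gripper opens to 88 mm and grips with 3 to 60 N. Pads are 18 mm wide; open, the fingers measure 123 mm over their backs; the gripper's body (75 mm by 187 mm) begins 45 mm behind the grasp point.
Start: joints at [-1.074, 0.689, -0.195, 1.565, 0.157, 0.902, -0.215], TCP at [0.279, 0.559, 0.239] pointing down, gripper open.
Joint ranges: [-3.01, 3.01], [-0.46, 2.08], [-1.47, 1.51], [0.13, 2.56], [-1, 4.14], [0.04, 2.09], [-2.66, 2.66]. Speed limits (rad/s): [2.57, 2.57, 3.14, 3.14, 3.14, 3.14, 3.14].

### API

Orientations are given as a unit quaternion [x, y, z, w].
In Python, from plant import r, optics, workorder gives the robot as it stands.
- The arm moves only by the shell command python3 -m creep 'ROWS' [FORCE]. ROWS is JSON, a list of rows, each an object of numbers: "grip": the gripper command: -1 is shut, 1 is fully open, values between are in proportion; "tx", "ty", "tz": the shift along the tool's x, y, z in cm; "spin": the turn about the tool's z in degrees. In form: [{"grip": .., "tx": .., "ty": .., "tz": .., "spin": ..}, ...]. A call has 1 to 8 rows; each row shifts and turns the commanded pose from where the row before left it, along the tool's axes as they then stand; what a row does not reach is not made up. A row lasts 1/12 s, in which the tool goes at most 41.7 mm and 7.16 degrees, less where a joint would pass 70% of its speed; a pose out of reach is approached as far as the arm can. A call with a gripper value outside its range is refused whole. The fingers move at their own pace and stop on an object; FORCE is the grip in N (left out, the last holds). Time passes only in rows, so rows that do not move let the fingers close. It gives the time, the measured TCP pose, the force, the opening and the grip force at its end, in the units of the state.
- r.get_state(): the state, without advancing time (a new reading comes with each control period).
- optics.snapshot(name): name is "scene" or "top" or "wrist"; returns (picture, depth): 480x640x3 uint8, red, green, blue; 480x640 float32, m along the optical axis (not along the pixel's ray), 0 where there is no reading.
- optics.get_calibration(name): a dict with "fx", "fy", "cx", "cy" (pixels), "extrinsics" (4x4, takes a point from world to camera coordinates). Camera axes: x right, y down, z forward; pixel columns grow to the right and rows downward; lengths in m; the calibration is good to about 2 mm. A picture is of the moment at which its call begins: read the wrist's pose just before it. get_calibration takes no time and is no camera call; for the wrist camera it gives the pose at the moment of the call.
- workorder.finish_job(): hands the job in; it is judged then, once.
The state is a dict: "clock": time; "q": joint angles; "qd": joint speeds; "joint_torque": joint torques, N m; "tool_pos": TCP position; "eef_rot": TCP orientation; "contact_force": force on the tool from outside, world axes, zero at the start; "moment": the same for the moment, N m; "opening": opening from 0.0 (shut) to 1.0 (fully open); "finger_force": force on a finger pad.
Only numpy, scipy, OpenCV 4.12 (cv2) and the standard library are available. Lean on these libraries where they do the work, as an engineer would, in place of code of your own. Each camera call takes 0.05 s, during which the arm holds its last target. There are 200 camera calls.

### The job

Sort the four empties standing on the counter into the three shallow dark-grey trays, each with its own kind: the glass jar into the free bay of the tray that already holds a small glass jar, the white plastic bottle into the free bay of the tray that already holds a small white bottle, and the food tin and the drinks can into the two free bays of the three-bay tray that already holds a short tin, one in each, either way round. Stand each one upright on the floor of its bay and let go; set them down rather than drop them, and leave the blue mug where it is.

Things in the scene. Friction and masses are not known exactly. Their poses are not given: they have to be found in the camera images.
- jar: the empty clear-glass jar, open at the top: 58 mm diameter up to 75 mm height, then a slightly narrower neck (52 mm), 95 mm high in all, about 160 g. Origin: centre of its underside, z along its axis, upward; its turn about z means nothing. Stands upright and loose on the table among the other empties.
- tin: the empty ribbed steel food tin, open at the top: 58 mm diameter, 85 mm high, about 55 g. Origin: centre of its underside, z along its axis, upward; its turn about z means nothing. Stands upright and loose on the table among the other empties.
- can: the empty slim aluminium drinks can with a closed top and a ring pull: 53 mm diameter up to 104 mm height, tapering above, 115 mm high in all, about 30 g, light enough to tip if knocked. Origin: centre of its underside, z along its axis, upward; its turn about z means nothing. Stands upright and loose on the table among the other empties.
- bottle: the empty white plastic bottle with its cap on: 56 mm diameter up to 78 mm height, then a shoulder and a neck with a 30 mm wide cap, 112 mm high in all, about 45 g. Origin: centre of its underside, z along its axis, upward; its turn about z means nothing. Stands upright and loose on the table among the other empties.
- glass_tray: glass tray: fixed dark-grey plastic tray, walls 5 mm thick, 38 mm high, floor 5 mm thick; two 76 mm square bays in a row along y, centres at y = -40.5 and +40.5 mm. The -y bay is taken by a small glass jar, 54 mm wide, top 67 mm above the table, fixed there; the +y bay is free, for the jar. Origin: centre of underside, z up, x across the row; yaw up to 0.12 rad.
- plastic_tray: plastics tray: fixed dark-grey plastic tray, walls 5 mm thick, 38 mm high, floor 5 mm thick; two 76 mm square bays in a row along y, centres at y = -40.5 and +40.5 mm. The -y bay is taken by a small white capped bottle, 48 mm wide, top 85 mm above the table, fixed there; the +y bay is free, for the bottle. Origin: centre of underside, z up, x across the row; yaw up to 0.12 rad.
- metal_tray: metal tray: fixed dark-grey plastic tray, walls 5 mm thick, 38 mm high, floor 5 mm thick; three 76 mm square bays in a row along y, centres at y = -81, 0 and +81 mm. The middle bay is taken by a short tin, 58 mm wide, top 60 mm above the table, fixed there; the -y and +y bays are free, for tin and can in either order. Origin: centre of underside, z up, x across the row; yaw up to 0.12 rad.
- mug: a blue ceramic mug still in use, 76 mm diameter, 85 mm high, with a handle that sticks out about 30 mm at its +y side; it stands loose among the empties and is to be left alone. Origin: centre of its underside.
Things that resemble listed ones, but are neither listed nor needed, are in the scene too. Leave any green or orange look-alike of the jar alone.

How it is judged:
At the end, for the whole second after the job is handed in: Jar in the glass tray's free bay, bottle in the plastics tray's, tin and can one in each end bay of the metal tray: axis within 15 mm of the bay centre along and across, upright within 0.12 rad, underside at most 10 mm above the tray's underside (on the floor), at rest, released (y of jar in the frame of glass_tray between 0.0255 and 0.0555 m and x of jar in the frame of glass_tray between -0.015 and 0.015 m and z of jar in the frame of glass_tray below 0.01 m and angle between each of jar, tin, can, bottle's own z axis and vertical below 0.12 rad and linear speed of each of jar, tin, can, bottle below 0.03 m/s and contact force between each of jar, tin, can, bottle and the fingers below 0.2 N and (y of tin in the frame of metal_tray between -0.096 and -0.066 m or y of tin in the frame of metal_tray between 0.066 and 0.096 m) and x of tin in the frame of metal_tray between -0.015 and 0.015 m and z of each of tin, can in the frame of metal_tray below 0.01 m and (y of can in the frame of metal_tray between -0.096 and -0.066 m or y of can in the frame of metal_tray between 0.066 and 0.096 m) and x of can in the frame of metal_tray between -0.015 and 0.015 m and y of bottle in the frame of plastic_tray between 0.0255 and 0.0555 m and x of bottle in the frame of plastic_tray between -0.015 and 0.015 m and z of bottle in the frame of plastic_tray below 0.01 m); the robot touches nothing.
It fails at once if the blue mug was moved by more than 30 mm (distance of mug from where it was at the start of the episode above 0.03 m).
It fails at once if one of the four empties was dropped: it fell freely faster than 0.8 m/s (a fall of more than about 30 mm) ((linear speed of jar above 0.8 m/s and contact force between jar and the fingers below 0.1 N and contact force between jar and anything else below 0.1 N) or (linear speed of tin above 0.8 m/s and contact force between tin and the fingers below 0.1 N and contact force between tin and anything else below 0.1 N) or (linear speed of can above 0.8 m/s and contact force between can and the fingers below 0.1 N and contact force between can and anything else below 0.1 N) or (linear speed of bottle above 0.8 m/s and contact force between bottle and the fingers below 0.1 N and contact force between bottle and anything else below 0.1 N)).
It also fails if it takes over 102 s, if anything falls off the work surface, if the arm or the gripper's body presses on something with over 40 N, if the wrist force passes 120 N, or if a joint passes its speed limit or range.

## Working session

There is one attempt and no reset: what is moved stays moved. The work goes in short steps, Python scripts to look and compute and a shell command to move; the robot and the scene stay as the last step left them, time stands still between calls to the robot, and variables do not carry over. Pictures are saved under pics/ and viewed, at most 14 in all, crops included, and the job is handed in when it is done.

```bash
ls; mkdir -p pics
python3 - <<'E'
from plant import r, optics
import cv2, numpy as np
s=r.get_state(); print(s, r.grip_point_offset)
for n in("scene","top"):
    p,d=optics.snapshot(n); cv2.imwrite(f"pics/{n}0.png",p[:,:,::-1]); np.savez(f"{n}0.npz",p=p,d=d)
    print(n,optics.get_calibration(n))
E
```

```text
pics
{'clock': 0.0, 'q': array([-1.07418894,  0.68998117, -0.19452293,  1.5663464 ,  0.15729103,
        0.90251154, -0.21509568]), 'qd': array([ 0.00151999,  0.00049614,  0.00117471,  0.00188101, -0.00187183,
       -0.00275348,  0.00056113]), 'joint_torque': array([-7.39701372e-04, -5.27556109e+01, -1.26685180e+00, -1.53430867e+01,
       -5.25419635e-02,  6.58480873e-03,  1.77500128e-04]), 'tool_pos': array([0.27879202, 0.55865913, 0.2379114 ]), 'eef_rot': array([ 2.29299950e-01,  9.73355368e-01, -9.15005918e-04, -1.51647585e-04]), 'contact_force': array([-0.02631244,  0.76242669,  0.92675741]), 'moment': array([-0.01993495, -0.00798567,  0.01270119]), 'finger_force': 0.0, 'opening': 1.005033143863195} -0.0187
scene {'fx': 457.5693599666202, 'fy': 457.5693599666202, 'cx': 318.61463012723334, 'cy': 235.71855923455658, 'extrinsics': array([[ 0.03113214,  0.99945908, -0.0105986 , -0.0041588 ],
       [ 0.85885349, -0.03217346, -0.51120988, -0.44202051],
       [-0.51127435,  0.00681241, -0.85939055,  1.22942474],
       [ 0.        ,  0.        ,  0.        ,  1.        ]])}
top {'fx': 443.8492745379885, 'fy': 443.8492745379885, 'cx': 326.6233231701207, 'cy': 244.17833308184657, 'extrinsics': array([[ 0.01974273, -0.99961482,  0.01950502, -0.02148717],
       [-0.99748134, -0.02102242, -0.06774246,  0.53205454],
       [ 0.06812641, -0.01811847, -0.99751216,  0.82103203],
       [ 0.        ,  0.        ,  0.        ,  1.        ]])}
```

View pics/scene0.png

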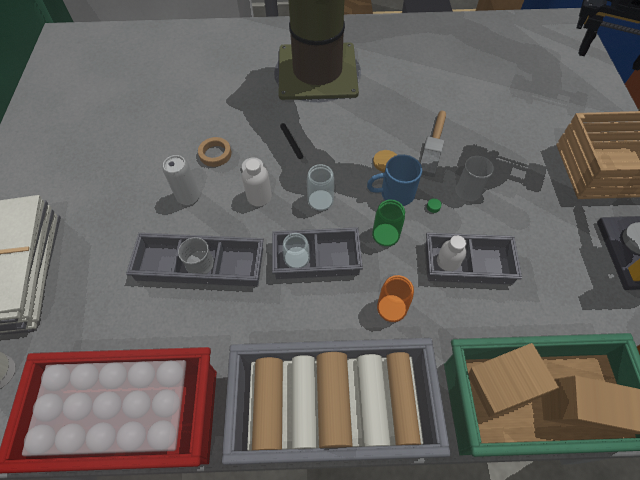

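View pics/top0.png

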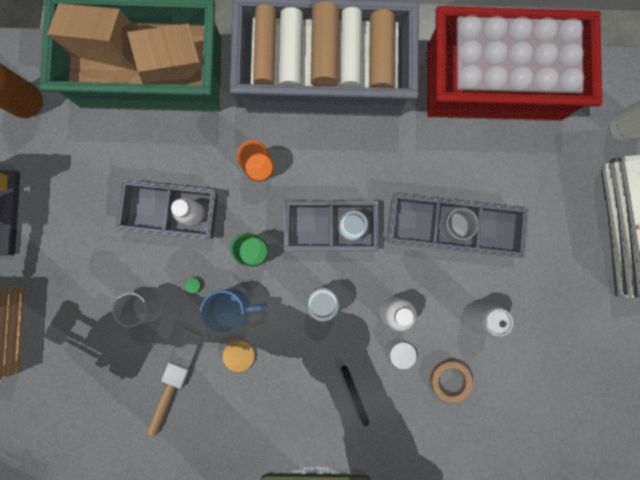

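Scene: tin at (475,180), mug (400,178), jar (320,187), bottle (256,182), can (182,180); trays metal (196,260), glass (317,252), plastic (472,258). The green (388,222) and orange (395,298) cups are look-alikes. I'll confirm these in a crop and measure them by depth.

```bash
cat > h.py <<'E'
import numpy as np, cv2
from plant import r, optics
def cloud(d,c):
    v,u=np.mgrid[:480,:640]; P=np.stack([(u-c["cx"])/c["fx"]*d,(v-c["cy"])/c["fy"]*d,d],-1)
    E=c["extrinsics"]; W=(P-E[:3,3])@E[:3,:3]; W[d<=0]=np.nan; return W
def atz(c,u,v,z):
    E=c["extrinsics"];R=E[:3,:3];o=-R.T@E[:3,3];k=R.T@np.array([(u-c["cx"])/c["fx"],(v-c["cy"])/c["fy"],1])
    return o+k*(z-o[2])/k[2]
E
python3 - <<'E'
from h import *
D=np.load("top0.npz");c=optics.get_calibration("top");W=cloud(D["d"],c)
print("table z",np.nanmedian(W[300:420,540:600,2]))
for n,(u0,u1,v0,v1) in dict(metal=(380,535,185,265),glass=(275,385,190,260),plastic=(110,222,170,245)).items():
    w=W[v0:v1,u0:u1].reshape(-1,3); m=(w[:,2]>.03)&(w[:,2]<.043)
    q=w[m][:,:2].astype(np.float32); print(n,m.sum(),cv2.minAreaRect(q),q.min(0),q.max(0))
S=np.load("scene0.npz");cs=optics.get_calibration("scene");WS=cloud(S["d"],cs)
for n,(x,y) in dict(tin=(130,310),jar=(323,304),bottle=(402,317),can=(499,321),mug=(224,312),ft=(461,225),fj=(353,225)).items():
    w=W[y-30:y+30,x-30:x+30].reshape(-1,3); zt=np.nanpercentile(w[:,2],99); m=w[:,2]>zt-.012
    print(n,"zmax",zt.round(3),"top-rect",cv2.minAreaRect(w[m][:,:2].astype(np.float32)),m.sum())
p=D["p"]; cv2.imwrite("pics/c1.png",cv2.resize(p[260:360,90:290,::-1],None,fx=4,fy=4,interpolation=2))
p=D["p"]; cv2.imwrite("pics/c2.png",cv2.resize(p[170:370,280:540,::-1],None,fx=3,fy=3,interpolation=2))
E
```

```text
table z -0.0009750326499944278
metal 2239 ((0.5720755457878113, -0.2551090717315674), (0.25655898451805115, 0.09440640360116959), 84.94734954833984) [ 0.51479787 -0.38538036] [ 0.6297575  -0.12385988]
glass 1461 ((0.5662652850151062, -0.017049692571163177), (0.09190471470355988, 0.17331905663013458), 1.201503872871399) [ 0.5185611  -0.10387801] [0.61387014 0.07052879]
plastic 1647 ((0.5894626379013062, 0.28934791684150696), (0.17629262804985046, 0.09418799728155136), 85.25536346435547) [0.53592616 0.1984988 ] [0.6423667 0.3795901]
tin zmax 0.085 top-rect ((0.40884608030319214, 0.3256724178791046), (0.05641341209411621, 0.05718700587749481), 0.6027207374572754) 274
jar zmax 0.096 top-rect ((0.42309173941612244, -0.004174850881099701), (0.0517997071146965, 0.05197933316230774), 46.411102294921875) 266
bottle zmax 0.113 top-rect ((0.4075986444950104, -0.13962943851947784), (0.027786709368228912, 0.028610188513994217), 1.0899837017059326) 262
can zmax 0.115 top-rect ((0.4008721709251404, -0.2965411841869354), (0.05029964819550514, 0.04909870773553848), 1.968467354774475) 752
mug zmax 0.086 top-rect ((0.4072248637676239, 0.16897079348564148), (0.07520197331905365, 0.07526525855064392), 52.71915817260742) 419
ft zmax 0.06 top-rect ((0.5718326568603516, -0.2552761137485504), (0.05668995529413223, 0.05689848214387894), 44.2945442199707) 219
fj zmax 0.067 top-rect ((0.5665649771690369, -0.05747060477733612), (0.047045983374118805, 0.04893431439995766), 1.410394549369812) 236
```

View pics/c1.png

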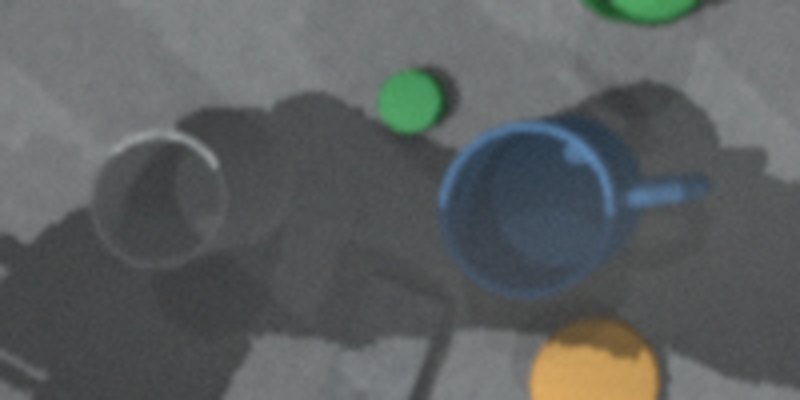

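View pics/c2.png

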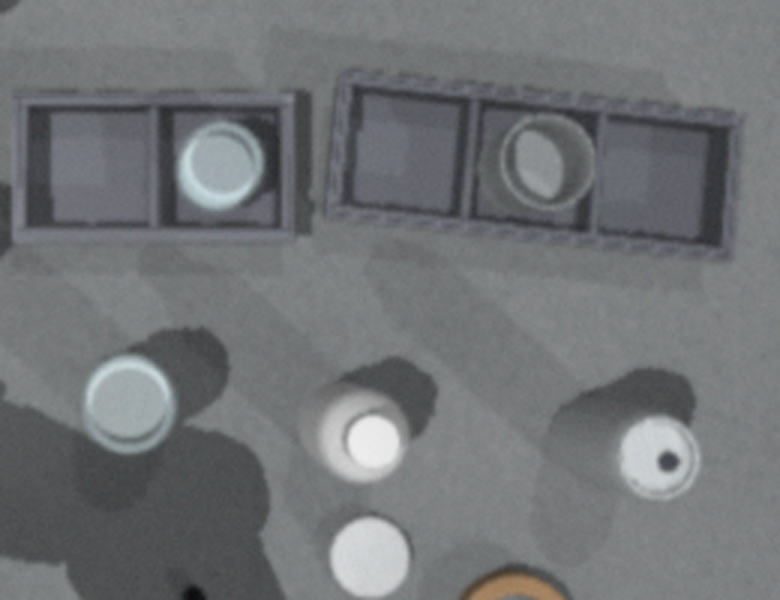

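Identification: the top picture gives tin (130,310) 85 mm, jar (323,304) 95 mm, bottle (402,317) 112 mm and can (499,321) 115 mm. All heights and diameters match the list. Each tray has its taken bay where described, and the measured neighbours are consistent. Tin first: turn so the fingers close along world x (tool x = world +y).

```bash
python3 -m creep '[{"grip":1,"spin":7},{"grip":1,"spin":7},{"grip":1,"spin":7},{"grip":1,"spin":7},{"grip":1,"spin":7},{"grip":1,"spin":7},{"grip":1,"spin":7},{"grip":1,"spin":7}]' 10; python3 -m creep '[{"grip":1,"spin":7},{"grip":1,"tx":-3.5,"ty":2},{"grip":1,"tx":-3.5,"ty":2},{"grip":1,"tx":-3.5,"ty":2},{"grip":1,"tx":-3.5,"ty":2},{"grip":1,"tx":-3.5,"ty":2},{"grip":1,"tx":-3.5,"ty":2},{"grip":1}]'
cat >> h.py <<'E'
from scipy.spatial.transform import Rotation as Ro
def to(x,y,z):
    s=r.get_state();R=Ro.from_quat(s["eef_rot"]).as_matrix();d=R.T@(np.array([x,y,z])-s["tool_pos"])*100
    print("t",round(s["clock"],2),"tcp",s["tool_pos"].round(4),"yaxis deg",round(np.degrees(np.arctan2(R[1,1],R[0,1])),1),"zaxis",R[:,2].round(3),"op",round(float(s["opening"]),3),"ff",round(float(s["finger_force"]),1),"cf",s["contact_force"].round(1),"q",s["q"].round(2)); print("go tx ty tz cm",d.round(2))
E
python3 -c "
from h import *;to(.409,.3257,.043)"
```

```text
t 0.1 tcp [0.2788 0.5587 0.238 ] yaxis deg 63.5 zaxis [-0.001 -0.001 -1.   ] op 1.002 ff 0.0 cf [0.8 0.5 0.2] q [-1.07  0.69 -0.19  1.57  0.16  0.9  -0.22]
go tx ty tz cm [-22.05 -15.01  19.53]$[0]: bad value
$[0]: bad value
```

```bash
python3 -m creep '[{"grip":1,"tx":0,"ty":0,"tz":0,"spin":7},{"grip":1,"tx":0,"ty":0,"tz":0,"spin":7},{"grip":1,"tx":0,"ty":0,"tz":0,"spin":7},{"grip":1,"tx":0,"ty":0,"tz":0,"spin":7},{"grip":1,"tx":0,"ty":0,"tz":0,"spin":7},{"grip":1,"tx":0,"ty":0,"tz":0,"spin":7},{"grip":1,"tx":0,"ty":0,"tz":0,"spin":7},{"grip":1,"tx":0,"ty":0,"tz":0,"spin":7}]' 10 
python3 -c "
from h import *;to(.409,.3257,.043)"
```

```text
clock: 0.77
tool_pos: [0.2787, 0.559, 0.2383]
eef_rot: [0.662, 0.75, -0.0, 0.0]
contact_force: [-0.3, 0.6, 0.6]
opening: 1.0
finger_force: 0.0
t 0.77 tcp [0.2787 0.559  0.2383] yaxis deg 7.2 zaxis [-0.    -0.001 -1.   ] op 1.0 ff 0.0 cf [-0.3  0.6  0.6] q [-1.23  0.69  0.09  1.58 -0.08  0.88 -0.99]
go tx ty tz cm [-24.75  10.03  19.54]
```

```bash
python3 -m creep '[{"grip":1,"tx":0,"ty":0,"tz":0,"spin":7},{"grip":1,"tx":-3.3,"ty":1.8,"tz":0,"spin":0},{"grip":1,"tx":-3.3,"ty":1.8,"tz":0,"spin":0},{"grip":1,"tx":-3.3,"ty":1.8,"tz":1,"spin":0},{"grip":1,"tx":-3.3,"ty":1.8,"tz":1,"spin":0},{"grip":1,"tx":-3.3,"ty":1.8,"tz":1,"spin":0},{"grip":1,"tx":-3.3,"ty":1.8,"tz":1,"spin":0},{"grip":1,"tx":-3.3,"ty":1.8,"tz":1,"spin":0}]' >/dev/null
python3 -c "
from h import *;to(.409,.3257,.043)
c=optics.get_calibration('wrist');p,d=optics.snapshot('wrist');cv2.imwrite('pics/w1.png',p[:,:,::-1])
W=cloud(d,c).reshape(-1,3);print(np.nanmin(W,0),np.nanmax(W,0));m=(W[:,2]>.075)&(W[:,2]<.095)&(abs(W[:,1]-.3257)<.05)&(abs(W[:,0]-.409)<.05);print(m.sum(),cv2.minAreaRect(W[m][:,:2].astype(np.float32)))"
```

```text
t 1.43 tcp [0.4073 0.3277 0.1882] yaxis deg 0.5 zaxis [-0. -0. -1.] op 1.0 ff 0.0 cf [ 0.8 -0.1 -0.3] q [-0.81  0.63  0.07  1.93 -0.07  0.58 -0.68]
go tx ty tz cm [-0.2   0.17 14.52]
[ 0.13130059  0.08488315 -0.00393309] [0.68379756 0.48324112 0.29037395]
1635 ((0.4088505208492279, 0.3243959844112396), (0.05729221552610397, 0.057528305798769), 10.588149070739746)
```

View pics/w1.png

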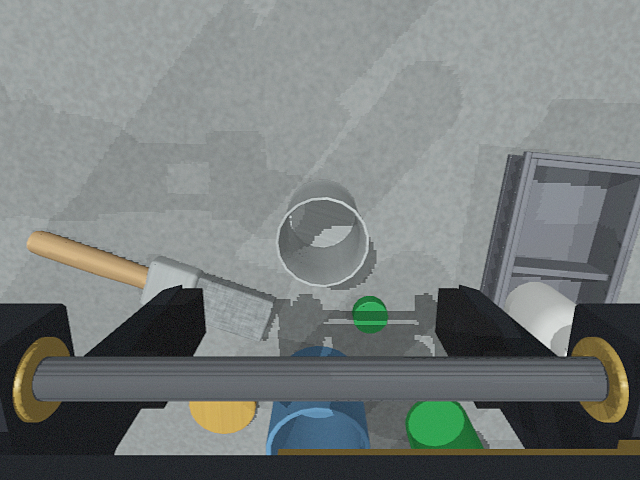

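Wrist picture: tin rim centred at about (323,242), fix (0.409,0.324). Agrees with the top camera. Descending and gripping.

```bash
python3 -m creep '[{"grip":1,"tx":-0.3,"ty":0.15,"tz":3,"spin":0},{"grip":1,"tx":0,"ty":0,"tz":3,"spin":0},{"grip":1,"tx":0,"ty":0,"tz":3,"spin":0},{"grip":1,"tx":0,"ty":0,"tz":3,"spin":0},{"grip":1,"tx":0,"ty":0,"tz":2.5,"spin":0},{"grip":1,"tx":0,"ty":0,"tz":0,"spin":0},{"grip":-1,"tx":0,"ty":0,"tz":0,"spin":0},{"grip":-1,"tx":0,"ty":0,"tz":0,"spin":0}]' 10
python3 -m creep '[{"grip":-1,"tx":0,"ty":0,"tz":0,"spin":0},{"grip":-1,"tx":0,"ty":0,"tz":0,"spin":0},{"grip":-1,"tx":0,"ty":0,"tz":0,"spin":0},{"grip":-1,"tx":0,"ty":0,"tz":0,"spin":0},{"grip":-1,"tx":0,"ty":0,"tz":0,"spin":0},{"grip":-1,"tx":0,"ty":0,"tz":0,"spin":0}]'
python3 -c "
from h import *;to(.409,.3257,.043)"
```

```text
clock: 2.15
tool_pos: [0.4089, 0.3268, 0.0447]
eef_rot: [0.704, 0.71, 0.001, 0.0]
contact_force: [0.3, -0.1, -0.0]
opening: 0.877
finger_force: 0.0
clock: 2.65
tool_pos: [0.4091, 0.327, 0.045]
eef_rot: [0.704, 0.71, 0.001, 0.0]
contact_force: [-0.0, 0.4, 7.2]
opening: 0.655
finger_force: 10.0
t 2.65 tcp [0.4091 0.327  0.045 ] yaxis deg 0.5 zaxis [ 0.002  0.002 -1.   ] op 0.655 ff 10.0 cf [-0.   0.4  7.2] q [-0.78  0.88  0.03  2.01 -0.09  0.25 -0.67]
go tx ty tz cm [-0.13 -0.01  0.2 ]
```

```bash
python3 -m creep '[{"grip":-1,"tx":0,"ty":0,"tz":-1,"spin":0},{"grip":-1,"tx":0,"ty":0,"tz":-2.5,"spin":0},{"grip":-1,"tx":0,"ty":0,"tz":-3.5,"spin":0},{"grip":-1,"tx":0,"ty":0,"tz":-3.5,"spin":0},{"grip":-1,"tx":-1,"ty":0.5,"tz":-2.5,"spin":0},{"grip":-1,"tx":-2.5,"ty":1,"tz":-1,"spin":0},{"grip":-1,"tx":-3.5,"ty":1.2,"tz":0,"spin":0},{"grip":-1,"tx":-3.5,"ty":1.2,"tz":0,"spin":0}]' >/dev/null
python3 -m creep '[{"grip":-1,"tx":-3.5,"ty":1.2,"tz":0,"spin":0},{"grip":-1,"tx":-3.5,"ty":1.2,"tz":0,"spin":0},{"grip":-1,"tx":-3.5,"ty":1.2,"tz":0,"spin":0},{"grip":-1,"tx":-3.5,"ty":1.2,"tz":0,"spin":0},{"grip":-1,"tx":-3.5,"ty":1.2,"tz":0,"spin":0},{"grip":-1,"tx":-3.5,"ty":1.2,"tz":0,"spin":0},{"grip":-1,"tx":-3.5,"ty":1.2,"tz":0,"spin":0},{"grip":-1,"tx":-3.5,"ty":1.2,"tz":0,"spin":0}]' >/dev/null
python3 -m creep '[{"grip":-1,"tx":-3.5,"ty":1.2,"tz":0,"spin":0},{"grip":-1,"tx":-3,"ty":1,"tz":0,"spin":0},{"grip":-1,"tx":-2,"ty":0.5,"tz":0,"spin":0},{"grip":-1,"tx":-0.5,"ty":0.2,"tz":0,"spin":0},{"grip":-1,"tx":0,"ty":0,"tz":0,"spin":0}]' >/dev/null
cat > w.py <<'E'
import sys
from h import *
# wrist+top view: centre of things in a height band near a point: name cx cy zlo zhi half
def band(n,x,y,lo,hi,h=.06,save=None):
    c=optics.get_calibration(n);p,d=optics.snapshot(n)
    if save: cv2.imwrite(save,p[:,:,::-1])
    W=cloud(d,c).reshape(-1,3);m=(W[:,2]>lo)&(W[:,2]<hi)&(abs(W[:,1]-y)<h)&(abs(W[:,0]-x)<h)
    if m.sum()>10: print(n,m.sum(),"z50",np.median(W[m,2]).round(4),cv2.minAreaRect(W[m][:,:2].astype(np.float32)))
    return W
E
python3 -c "
from w import *;to(.5792,-.1724,.050);s=r.get_state()['tool_pos'];band('wrist',s[0],s[1],.2,.25,.05,'pics/w2.png')"
```

```text
t 4.4 tcp [ 0.5763 -0.1492  0.1841] yaxis deg 0.3 zaxis [ 0.    -0.001 -1.   ] op 0.651 ff 10.0 cf [ 0.3  0.8 -1.4] q [ 0.21  0.71 -0.06  1.72  0.06  0.71  0.13]
go tx ty tz cm [-2.31  0.27 13.42]
wrist 21650 z50 0.2193 ((0.5808653831481934, -0.1498469114303589), (0.08561670780181885, 0.0579264760017395), 22.598512649536133)
```

View pics/w2.png

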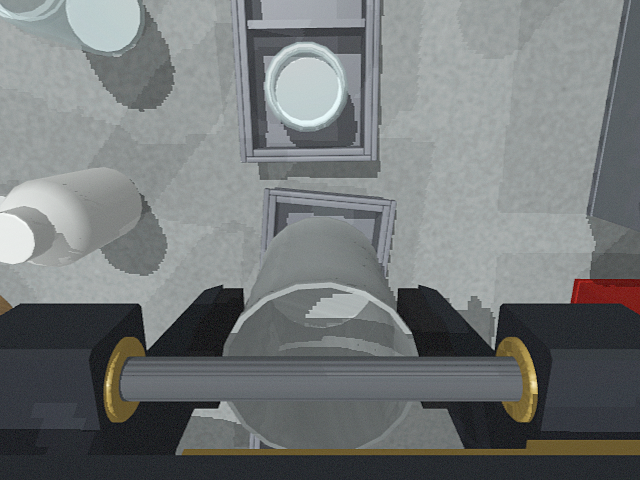

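The tin is held and the bay lies beyond it at (330,220). Moving over and lowering.

```bash
python3 -m creep '[{"grip":-1,"tx":-1.5,"ty":0.2,"tz":0,"spin":0},{"grip":-1,"tx":-0.9,"ty":0.1,"tz":0,"spin":0},{"grip":-1,"tx":0,"ty":0,"tz":2.5,"spin":0},{"grip":-1,"tx":0,"ty":0,"tz":3,"spin":0},{"grip":-1,"tx":0,"ty":0,"tz":2.5,"spin":0},{"grip":-1,"tx":0,"ty":0,"tz":2.3,"spin":0},{"grip":-1,"tx":0,"ty":0,"tz":1.5,"spin":0},{"grip":-1,"tx":0,"ty":0,"tz":0,"spin":0}]'
python3 -m creep '[{"grip":-1,"tx":0,"ty":0,"tz":0.8,"spin":0},{"grip":-1,"tx":0,"ty":0,"tz":0.5,"spin":0},{"grip":-1,"tx":0,"ty":0,"tz":0.2,"spin":0},{"grip":-1,"tx":0,"ty":0,"tz":0,"spin":0}]'
python3 -c "
from w import *;to(.5792,-.1724,.050)"
```

```text
clock: 5.12
tool_pos: [0.5773, -0.1686, 0.0628]
eef_rot: [0.703, 0.711, -0.001, -0.003]
contact_force: [-0.4, 0.8, -1.0]
opening: 0.654
finger_force: 10.0
clock: 5.45
tool_pos: [0.5799, -0.171, 0.051]
eef_rot: [0.704, 0.71, 0.0, 0.0]
contact_force: [-0.4, 0.4, -0.4]
opening: 0.657
finger_force: 10.0
t 5.45 tcp [ 0.5799 -0.171   0.051 ] yaxis deg 0.5 zaxis [ 0.001  0.    -1.   ] op 0.657 ff 10.0 cf [-0.4  0.4 -0.4] q [ 0.24  0.92 -0.05  1.76  0.08  0.46  0.14]
go tx ty tz cm [-0.14 -0.08  0.1 ]
```

```bash
python3 -m creep '[{"grip":-1,"tx":-0.1,"ty":0,"tz":0.15,"spin":0},{"grip":-1,"tx":0,"ty":0,"tz":0,"spin":0},{"grip":0.4,"tx":0,"ty":0,"tz":0,"spin":0},{"grip":0.7,"tx":0,"ty":0,"tz":0,"spin":0},{"grip":1,"tx":0,"ty":0,"tz":0,"spin":0},{"grip":1,"tx":0,"ty":0,"tz":0,"spin":0},{"grip":1,"tx":0,"ty":0,"tz":0,"spin":0},{"grip":1,"tx":0,"ty":0,"tz":-2,"spin":0}]'
python3 -m creep '[{"grip":1,"tx":0,"ty":0,"tz":-3,"spin":0},{"grip":1,"tx":0,"ty":0,"tz":-3.5,"spin":0},{"grip":1,"tx":0,"ty":0,"tz":-3.5,"spin":0},{"grip":1,"tx":0,"ty":0,"tz":-1.5,"spin":0},{"grip":1,"tx":0,"ty":-2,"tz":0,"spin":0},{"grip":1,"tx":0,"ty":-3,"tz":0,"spin":0},{"grip":1,"tx":0,"ty":-3,"tz":0,"spin":0}]' >/dev/null
python3 -c "
from w import *;to(.4009,-.2965,.059);band('top',.5792,-.1744,.08,.1,.05);band('wrist',.4009,-.2965,.105,.12,.04);band('top',.4009,-.2965,.105,.12,.04);band('wrist',.5792,-.1744,.08,.1,.04)"
```

```text
clock: 6.12
tool_pos: [0.5773, -0.1715, 0.0664]
eef_rot: [0.704, 0.71, -0.002, -0.003]
contact_force: [0.1, -0.5, -0.2]
opening: 0.999
finger_force: 0.0
t 6.7 tcp [ 0.4994 -0.1727  0.1846] yaxis deg 0.5 zaxis [ 0.002 -0.    -1.   ] op 0.995 ff 0.0 cf [-0.6 -0.5  0.2] q [ 0.29  0.64 -0.07  1.92  0.07  0.58  0.18]
go tx ty tz cm [-12.28  -9.98  12.55]
top 89 z50 0.0883 ((0.5789607167243958, -0.16414742171764374), (0.05692905932664871, 0.0394999198615551), 8.09393310546875)
wrist 3309 z50 0.1105 ((0.40282437205314636, -0.2925992012023926), (0.034611817449331284, 0.049421973526477814), 87.16410064697266)
top 283 z50 0.1104 ((0.39206525683403015, -0.29081499576568604), (0.047430068254470825, 0.025970829650759697), 57.27061462402344)
wrist 1972 z50 0.087 ((0.5804570913314819, -0.17411987483501434), (0.05788733810186386, 0.056784793734550476), 5.76797342300415)
```

The tin stands at (0.580,-0.174), on its bay centre. Next the can.

```bash
python3 -m creep '[{"grip":1,"tx":-3,"ty":-2.5,"tz":0,"spin":0},{"grip":1,"tx":-3,"ty":-2.5,"tz":0,"spin":0},{"grip":1,"tx":-3,"ty":-2.5,"tz":0,"spin":0},{"grip":1,"tx":-2.5,"ty":-2,"tz":0,"spin":0},{"grip":1,"tx":-0.8,"ty":-0.5,"tz":0,"spin":0},{"grip":1,"tx":0,"ty":0,"tz":0,"spin":0}]' >/dev/null
python3 -c "
from w import *;to(.4009,-.2965,.059);band('wrist',.4009,-.2965,.105,.12,.04)"
```

```text
t 7.4 tcp [ 0.4002 -0.3001  0.1842] yaxis deg 0.2 zaxis [ 0.001 -0.002 -1.   ] op 1.0 ff 0.0 cf [1.  0.2 0.3] q [ 0.61  0.61 -0.1   2.    0.12  0.54  0.43]
go tx ty tz cm [ 0.38  0.07 12.52]
wrist 6087 z50 0.1106 ((0.4017382860183716, -0.2993924915790558), (0.04740240052342415, 0.0499483197927475), 77.66014862060547)
```

```bash
python3 -m creep '[{"grip":1,"tx":0.15,"ty":0.15,"tz":3,"spin":0},{"grip":1,"tx":0,"ty":0,"tz":3,"spin":0},{"grip":1,"tx":0,"ty":0,"tz":3,"spin":0},{"grip":1,"tx":0,"ty":0,"tz":2.5,"spin":0},{"grip":1,"tx":0,"ty":0,"tz":1,"spin":0},{"grip":1,"tx":0,"ty":0,"tz":0,"spin":0},{"grip":-1,"tx":0,"ty":0,"tz":0,"spin":0},{"grip":-1,"tx":0,"ty":0,"tz":0,"spin":0}]' 6 >/dev/null
python3 -m creep '[{"grip":-1,"tx":0,"ty":0,"tz":0,"spin":0},{"grip":-1,"tx":0,"ty":0,"tz":0,"spin":0},{"grip":-1,"tx":0,"ty":0,"tz":0,"spin":0},{"grip":-1,"tx":0,"ty":0,"tz":0,"spin":0},{"grip":-1,"tx":0,"ty":0,"tz":0,"spin":0},{"grip":-1,"tx":0,"ty":0,"tz":0,"spin":0}]'
python3 -c "
from h import *;to(.4009,-.2985,.059)"
```

```text
clock: 8.62
tool_pos: [0.402, -0.2954, 0.0595]
eef_rot: [0.704, 0.71, -0.0, 0.0]
contact_force: [-0.0, -0.5, 3.0]
opening: 0.602
finger_force: 6.0
t 8.62 tcp [ 0.402  -0.2954  0.0595] yaxis deg 0.5 zaxis [-0. -0. -1.] op 0.602 ff 6.0 cf [-0.  -0.5  3. ] q [ 0.57  0.84 -0.05  2.07  0.16  0.23  0.39]
go tx ty tz cm [-0.31 -0.12  0.05]
```

```bash
python3 -m creep '[{"grip":-1,"tx":0,"ty":0,"tz":-1,"spin":0},{"grip":-1,"tx":0,"ty":0,"tz":-2,"spin":0},{"grip":-1,"tx":0,"ty":0,"tz":-2.5,"spin":0},{"grip":-1,"tx":0,"ty":0,"tz":-2.5,"spin":0},{"grip":-1,"tx":-0.4,"ty":1.3,"tz":-1,"spin":0},{"grip":-1,"tx":-0.6,"ty":2.5,"tz":0,"spin":0},{"grip":-1,"tx":-0.6,"ty":3,"tz":0,"spin":0},{"grip":-1,"tx":-0.6,"ty":3,"tz":0,"spin":0}]' >/dev/null
python3 -m creep '[{"grip":-1,"tx":-0.6,"ty":3,"tz":0,"spin":0},{"grip":-1,"tx":-0.5,"ty":2,"tz":0,"spin":0},{"grip":-1,"tx":-0.5,"ty":1.2,"tz":0,"spin":0},{"grip":-1,"tx":0,"ty":0,"tz":0,"spin":0},{"grip":-1,"tx":0,"ty":0,"tz":0,"spin":0}]'
python3 -c "
from w import *;to(.5649,-.3338,.0645)"
```

```text
clock: 9.7
tool_pos: [0.5621, -0.3316, 0.1492]
eef_rot: [0.704, 0.71, -0.0, -0.0]
contact_force: [-1.1, 0.1, -2.2]
opening: 0.598
finger_force: 6.0
t 9.7 tcp [ 0.5621 -0.3316  0.1492] yaxis deg 0.5 zaxis [-0.001  0.    -1.   ] op 0.598 ff 6.0 cf [-1.1  0.1 -2.2] q [ 0.51  0.83 -0.09  1.56  0.1   0.76  0.39]
go tx ty tz cm [-0.22  0.28  8.47]
```

```bash
python3 -m creep '[{"grip":-1,"tx":-0.2,"ty":0.25,"tz":1.5,"spin":0},{"grip":-1,"tx":0,"ty":0,"tz":2.5,"spin":0},{"grip":-1,"tx":0,"ty":0,"tz":2,"spin":0},{"grip":-1,"tx":0,"ty":0,"tz":1.2,"spin":0},{"grip":-1,"tx":0,"ty":0,"tz":0.6,"spin":0},{"grip":-1,"tx":0,"ty":0,"tz":0.3,"spin":0},{"grip":-1,"tx":0,"ty":0,"tz":0.25,"spin":0},{"grip":-1,"tx":0,"ty":0,"tz":0,"spin":0}]'
python3 -c "
from w import *;to(.5649,-.3338,.0645)"
```

```text
clock: 10.37
tool_pos: [0.5653, -0.334, 0.066]
eef_rot: [0.704, 0.71, 0.0, 0.0]
contact_force: [-0.3, 0.4, -0.2]
opening: 0.597
finger_force: 6.0
t 10.37 tcp [ 0.5653 -0.334   0.066 ] yaxis deg 0.5 zaxis [ 0.001 -0.    -1.   ] op 0.597 ff 6.0 cf [-0.3  0.4 -0.2] q [ 0.51  0.95 -0.08  1.58  0.12  0.61  0.37]
go tx ty tz cm [ 0.02 -0.04  0.15]
```

Set down, release and rise, then go on towards the bottle at (0.4076,-0.1396).

```bash
python3 -m creep '[{"grip":-1,"tx":0,"ty":0,"tz":0.15,"spin":0},{"grip":-1,"tx":0,"ty":0,"tz":0,"spin":0},{"grip":0.4,"tx":0,"ty":0,"tz":0,"spin":0},{"grip":0.7,"tx":0,"ty":0,"tz":0,"spin":0},{"grip":1,"tx":0,"ty":0,"tz":0,"spin":0},{"grip":1,"tx":0,"ty":0,"tz":0,"spin":0},{"grip":1,"tx":0,"ty":0,"tz":0,"spin":0},{"grip":1,"tx":0,"ty":0,"tz":-2,"spin":0}]'
python3 -m creep '[{"grip":1,"tx":0,"ty":0,"tz":-3,"spin":0},{"grip":1,"tx":0,"ty":0,"tz":-3.5,"spin":0},{"grip":1,"tx":0,"ty":0,"tz":-3.5,"spin":0},{"grip":1,"tx":3,"ty":-2.5,"tz":-1,"spin":0},{"grip":1,"tx":3,"ty":-2.5,"tz":0,"spin":0},{"grip":1,"tx":3,"ty":-2.5,"tz":0,"spin":0},{"grip":1,"tx":3,"ty":-2.5,"tz":0,"spin":0},{"grip":1,"tx":3,"ty":-2.5,"tz":0,"spin":0}]' >/dev/null
python3 -m creep '[{"grip":1,"tx":2.5,"ty":-2,"tz":0,"spin":0},{"grip":1,"tx":1.5,"ty":-1,"tz":0,"spin":0},{"grip":1,"tx":0,"ty":0,"tz":0,"spin":0},{"grip":1,"tx":0,"ty":0,"tz":0,"spin":0}]' >/dev/null
python3 -c "
from w import *;to(.4076,-.1396,.0525);band('top',.5649,-.3358,.105,.13,.05);band('wrist',.4076,-.1396,.10,.12,.04)"
```

```text
clock: 11.03
tool_pos: [0.5627, -0.3324, 0.0811]
eef_rot: [0.704, 0.71, -0.001, -0.003]
contact_force: [0.1, -0.3, -0.8]
opening: 0.992
finger_force: 0.0
t 12.03 tcp [ 0.4087 -0.1448  0.1946] yaxis deg 0.6 zaxis [ 0.001 -0.    -1.   ] op 1.0 ff 0.0 cf [ 0.9  0.4 -0.2] q [ 0.28  0.53 -0.07  2.17  0.09  0.44  0.15]
go tx ty tz cm [ 0.52 -0.12 14.21]
top 763 z50 0.1155 ((0.563904881477356, -0.3348715603351593), (0.05157609283924103, 0.04742174968123436), 48.02245330810547)
wrist 2152 z50 0.1112 ((0.40731683373451233, -0.14193442463874817), (0.02893046848475933, 0.02927936241030693), 24.53565216064453)
```

```bash
python3 -m creep '[{"grip":1,"tx":0.35,"ty":-0.1,"tz":3,"spin":0},{"grip":1,"tx":0,"ty":0,"tz":3.5,"spin":0},{"grip":1,"tx":0,"ty":0,"tz":3,"spin":0},{"grip":1,"tx":0,"ty":0,"tz":2.5,"spin":0},{"grip":1,"tx":0,"ty":0,"tz":1.6,"spin":0},{"grip":1,"tx":0,"ty":0,"tz":0.5,"spin":0},{"grip":1,"tx":0,"ty":0,"tz":0,"spin":0},{"grip":-1,"tx":0,"ty":0,"tz":0,"spin":0}]' 10
python3 -m creep '[{"grip":-1,"tx":0,"ty":0,"tz":0,"spin":0},{"grip":-1,"tx":0,"ty":0,"tz":0,"spin":0},{"grip":-1,"tx":0,"ty":0,"tz":0,"spin":0},{"grip":-1,"tx":0,"ty":0,"tz":0,"spin":0},{"grip":-1,"tx":0,"ty":0,"tz":0,"spin":0},{"grip":-1,"tx":0,"ty":0,"tz":0,"spin":0},{"grip":-1,"tx":0,"ty":0,"tz":0,"spin":0}]'
python3 -c "
from h import *;to(.4075,-.141,.0535)"
```

```text
clock: 12.8
tool_pos: [0.4098, -0.1431, 0.0539]
eef_rot: [0.704, 0.71, -0.0, -0.001]
contact_force: [-0.5, 1.2, -0.6]
opening: 0.944
finger_force: 0.0
clock: 13.38
tool_pos: [0.4089, -0.1422, 0.0548]
eef_rot: [0.704, 0.71, -0.0, -0.001]
contact_force: [-0.5, -0.6, 5.1]
opening: 0.63
finger_force: 10.0
t 13.38 tcp [ 0.4089 -0.1422  0.0548] yaxis deg 0.5 zaxis [-0.002  0.001 -1.   ] op 0.63 ff 10.0 cf [-0.5 -0.6  5.1] q [ 0.24  0.83 -0.01  2.27  0.2   0.04  0.04]
go tx ty tz cm [ 0.12 -0.14  0.13]
```

```bash
python3 -m creep '[{"grip":-1,"tx":0,"ty":0,"tz":-1,"spin":0},{"grip":-1,"tx":0,"ty":0,"tz":-2.5,"spin":0},{"grip":-1,"tx":0,"ty":0,"tz":-3.5,"spin":0},{"grip":-1,"tx":0,"ty":0,"tz":-3.5,"spin":0},{"grip":-1,"tx":0,"ty":0,"tz":-2.5,"spin":0},{"grip":-1,"tx":1,"ty":0.5,"tz":-1,"spin":0},{"grip":-1,"tx":2.2,"ty":1,"tz":0,"spin":0},{"grip":-1,"tx":3.3,"ty":1.3,"tz":0,"spin":0}]'
python3 -m creep '[{"grip":-1,"tx":3.3,"ty":1.3,"tz":0,"spin":0},{"grip":-1,"tx":3.3,"ty":1.3,"tz":0,"spin":0},{"grip":-1,"tx":3.3,"ty":1.3,"tz":0,"spin":0},{"grip":-1,"tx":3.3,"ty":1.3,"tz":0,"spin":0},{"grip":-1,"tx":3.3,"ty":1.3,"tz":0,"spin":0},{"grip":-1,"tx":3.3,"ty":1.3,"tz":0,"spin":0},{"grip":-1,"tx":3.3,"ty":1.3,"tz":0,"spin":0},{"grip":-1,"tx":3.3,"ty":1.3,"tz":0,"spin":0}]' >/dev/null
python3 -m creep '[{"grip":-1,"tx":3.3,"ty":1.3,"tz":0,"spin":0},{"grip":-1,"tx":3.3,"ty":1.3,"tz":0,"spin":0},{"grip":-1,"tx":3,"ty":1,"tz":0,"spin":0},{"grip":-1,"tx":2,"ty":0.7,"tz":0,"spin":0},{"grip":-1,"tx":0,"ty":0,"tz":0,"spin":0},{"grip":-1,"tx":0,"ty":0,"tz":0,"spin":0}]'
python3 -c "
from w import *;to(.5928,.3287,.060)"
```

```text
clock: 14.05
tool_pos: [0.4364, -0.0792, 0.1954]
eef_rot: [0.706, 0.708, -0.001, 0.0]
contact_force: [0.6, -0.2, -0.8]
opening: 0.634
finger_force: 10.0
clock: 15.22
tool_pos: [0.5795, 0.3054, 0.1936]
eef_rot: [0.703, 0.711, -0.001, -0.002]
contact_force: [-1.2, 0.0, 0.1]
opening: 0.632
finger_force: 10.0
t 15.22 tcp [0.5795 0.3054 0.1936] yaxis deg 0.6 zaxis [-0.004  0.001 -1.   ] op 0.632 ff 10.0 cf [-1.2  0.   0.1] q [-0.53  0.78 -0.04  1.51  0.03  0.85 -0.57]
go tx ty tz cm [ 2.31  1.41 13.36]
```

```bash
python3 -m creep '[{"grip":-1,"tx":1.3,"ty":0.8,"tz":0,"spin":0},{"grip":-1,"tx":1,"ty":0.55,"tz":0,"spin":0},{"grip":-1,"tx":0,"ty":0,"tz":2.5,"spin":0},{"grip":-1,"tx":0,"ty":0,"tz":3,"spin":0},{"grip":-1,"tx":0,"ty":0,"tz":2.5,"spin":0},{"grip":-1,"tx":0,"ty":0,"tz":2,"spin":0},{"grip":-1,"tx":0,"ty":0,"tz":1.5,"spin":0},{"grip":-1,"tx":0,"ty":0,"tz":0,"spin":0}]' >/dev/null
python3 -m creep '[{"grip":-1,"tx":0,"ty":0,"tz":0.9,"spin":0},{"grip":-1,"tx":0,"ty":0,"tz":0.5,"spin":0},{"grip":-1,"tx":0,"ty":0,"tz":0.3,"spin":0},{"grip":-1,"tx":0,"ty":0,"tz":0,"spin":0}]'
python3 -c "
from w import *;to(.5928,.3287,.060)"
```

```text
clock: 16.22
tool_pos: [0.5933, 0.3272, 0.0625]
eef_rot: [0.704, 0.71, -0.001, -0.001]
contact_force: [-0.3, -0.5, -0.4]
opening: 0.634
finger_force: 10.0
t 16.22 tcp [0.5933 0.3272 0.0625] yaxis deg 0.5 zaxis [-0.002  0.001 -1.   ] op 0.634 ff 10.0 cf [-0.3 -0.5 -0.4] q [-0.55  0.98 -0.03  1.51  0.04  0.66 -0.6 ]
go tx ty tz cm [ 0.15 -0.05  0.25]
```

Lower 2.5 mm more, release, rise, then cross to the jar at (0.423,-0.004).

```bash
python3 -m creep '[{"grip":-1,"tx":0.1,"ty":0,"tz":0.25,"spin":0},{"grip":-1,"tx":0,"ty":0,"tz":0,"spin":0},{"grip":0.4,"tx":0,"ty":0,"tz":0,"spin":0},{"grip":0.7,"tx":0,"ty":0,"tz":0,"spin":0},{"grip":1,"tx":0,"ty":0,"tz":0,"spin":0},{"grip":1,"tx":0,"ty":0,"tz":0,"spin":0},{"grip":1,"tx":0,"ty":0,"tz":0,"spin":0},{"grip":1,"tx":0,"ty":0,"tz":-2,"spin":0}]'
python3 -m creep '[{"grip":1,"tx":0,"ty":0,"tz":-3,"spin":0},{"grip":1,"tx":0,"ty":0,"tz":-3.5,"spin":0},{"grip":1,"tx":0,"ty":0,"tz":-3.5,"spin":0},{"grip":1,"tx":-3,"ty":-1.5,"tz":-1,"spin":0},{"grip":1,"tx":-3.5,"ty":-1.8,"tz":0,"spin":0},{"grip":1,"tx":-3.5,"ty":-1.8,"tz":0,"spin":0},{"grip":1,"tx":-3.5,"ty":-1.8,"tz":0,"spin":0},{"grip":1,"tx":-3.5,"ty":-1.8,"tz":0,"spin":0}]' >/dev/null
python3 -m creep '[{"grip":1,"tx":-3.5,"ty":-1.8,"tz":0,"spin":0},{"grip":1,"tx":-3.5,"ty":-1.8,"tz":0,"spin":0},{"grip":1,"tx":-3.5,"ty":-1.8,"tz":0,"spin":0},{"grip":1,"tx":-3,"ty":-1.5,"tz":0,"spin":0},{"grip":1,"tx":-1.5,"ty":-0.7,"tz":0,"spin":0},{"grip":1,"tx":0,"ty":0,"tz":0,"spin":0},{"grip":1,"tx":0,"ty":0,"tz":0,"spin":0}]' >/dev/null
python3 -c "
from w import *;to(.4231,-.0042,.040);band('top',.5928,.3297,.105,.13,.05);band('wrist',.4231,-.0042,.085,.10,.04)"
```

```text
clock: 16.88
tool_pos: [0.5907, 0.327, 0.0766]
eef_rot: [0.704, 0.71, -0.004, -0.002]
contact_force: [0.5, -0.3, -0.6]
opening: 0.998
finger_force: 0.0
t 18.13 tcp [0.4336 0.0065 0.1904] yaxis deg 0.4 zaxis [-0.001  0.001 -1.   ] op 1.001 ff 0.0 cf [ 0.4  0.1 -0.1] q [-0.06  0.54 -0.09  2.17  0.1   0.43 -0.23]
go tx ty tz cm [-1.08 -1.03 15.04]
top 290 z50 0.1161 ((0.5925437211990356, 0.32984575629234314), (0.028516894206404686, 0.028318215161561966), 31.22599983215332)
wrist 2322 z50 0.0936 ((0.42323046922683716, -0.005710039287805557), (0.05242597684264183, 0.05318161100149155), 68.70245361328125)
```

```bash
python3 -m creep '[{"grip":1,"tx":-1.1,"ty":-1.0,"tz":2,"spin":0},{"grip":1,"tx":0,"ty":0,"tz":2,"spin":0},{"grip":1,"tx":0,"ty":0,"tz":3.5,"spin":0},{"grip":1,"tx":0,"ty":0,"tz":3,"spin":0},{"grip":1,"tx":0,"ty":0,"tz":2.5,"spin":0},{"grip":1,"tx":0,"ty":0,"tz":1.5,"spin":0},{"grip":1,"tx":0,"ty":0,"tz":0.4,"spin":0},{"grip":1,"tx":0,"ty":0,"tz":0,"spin":0}]' 15
python3 -m creep '[{"grip":-1,"tx":0,"ty":0,"tz":0,"spin":0},{"grip":-1,"tx":0,"ty":0,"tz":0,"spin":0},{"grip":-1,"tx":0,"ty":0,"tz":0,"spin":0},{"grip":-1,"tx":0,"ty":0,"tz":0,"spin":0},{"grip":-1,"tx":0,"ty":0,"tz":0,"spin":0},{"grip":-1,"tx":0,"ty":0,"tz":0,"spin":0},{"grip":-1,"tx":0,"ty":0,"tz":0,"spin":0},{"grip":-1,"tx":0,"ty":0,"tz":0,"spin":0}]'
python3 -c "
from h import *;to(.4232,-.005,.0415)"
```

```text
clock: 18.9
tool_pos: [0.4268, -0.0025, 0.0523]
eef_rot: [0.703, 0.712, -0.003, -0.004]
contact_force: [-0.6, 1.1, 0.0]
opening: 1.0
finger_force: 0.0
clock: 19.57
tool_pos: [0.4252, -0.0045, 0.0538]
eef_rot: [0.704, 0.71, -0.004, -0.004]
contact_force: [-3.2, 1.7, 5.1]
opening: 0.655
finger_force: 15.0
t 19.57 tcp [ 0.4252 -0.0045  0.0538] yaxis deg 0.5 zaxis [-0.011 -0.    -1.   ] op 0.655 ff 15.0 cf [-3.2  1.7  5.1] q [-0.08  0.83 -0.04  2.28  0.59  0.05 -0.68]
go tx ty tz cm [-0.05 -0.19  1.23]
```

Near its wrist limit the arm stopped 12 mm high, so it grips the jar body just below the neck. The opening of 57.6 mm still fits the 58 mm body. Lift gently and check.

```bash
python3 -m creep '[{"grip":-1,"tx":0,"ty":0,"tz":-0.5,"spin":0},{"grip":-1,"tx":0,"ty":0,"tz":-1,"spin":0},{"grip":-1,"tx":0,"ty":0,"tz":-2,"spin":0},{"grip":-1,"tx":0,"ty":0,"tz":-2,"spin":0},{"grip":-1,"tx":0,"ty":0,"tz":-2,"spin":0},{"grip":-1,"tx":0,"ty":0,"tz":-2,"spin":0},{"grip":-1,"tx":0,"ty":0,"tz":0,"spin":0},{"grip":-1,"tx":0,"ty":0,"tz":0,"spin":0}]' 20
python3 -c "
from w import *;to(.5654,.0235,.0588);band('wrist',.425,-.005,.15,.2,.06,'pics/w3.png')"
```

```text
clock: 20.23
tool_pos: [0.428, -0.0044, 0.1492]
eef_rot: [0.704, 0.71, -0.002, -0.003]
contact_force: [-0.9, 0.3, -2.0]
opening: 0.651
finger_force: 20.0
t 20.23 tcp [ 0.428  -0.0044  0.1492] yaxis deg 0.4 zaxis [-0.007  0.001 -1.   ] op 0.651 ff 20.0 cf [-0.9  0.3 -2. ] q [ 0.09  0.63 -0.3   2.22  0.5   0.37 -0.61]
go tx ty tz cm [ 2.68 13.83  8.94]
wrist 26032 z50 0.182 ((0.43236643075942993, -0.003260035067796707), (0.08400196582078934, 0.05607008561491966), 24.194673538208008)
```

View pics/w3.png

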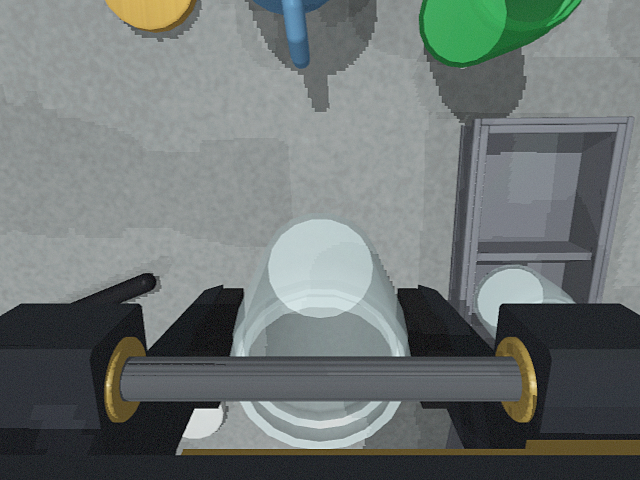

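The jar hangs upright at (320,320), with the free bay at (530,195). The green cup at (460,30) is clear of the path.

```bash
python3 -m creep '[{"grip":-1,"tx":0.3,"ty":1,"tz":0,"spin":0},{"grip":-1,"tx":0.5,"ty":2.2,"tz":0,"spin":0},{"grip":-1,"tx":0.5,"ty":2.8,"tz":0,"spin":0},{"grip":-1,"tx":0.5,"ty":2.8,"tz":0,"spin":0},{"grip":-1,"tx":0.4,"ty":2.5,"tz":0,"spin":0},{"grip":-1,"tx":0.3,"ty":1.5,"tz":0,"spin":0},{"grip":-1,"tx":0.1,"ty":0.7,"tz":0,"spin":0},{"grip":-1,"tx":0,"ty":0,"tz":0,"spin":0}]' >/dev/null
python3 -m creep '[{"grip":-1,"tx":0,"ty":0,"tz":1.5,"spin":0},{"grip":-1,"tx":0,"ty":0,"tz":2.5,"spin":0},{"grip":-1,"tx":0,"ty":0,"tz":1.5,"spin":0},{"grip":-1,"tx":0,"ty":0,"tz":0,"spin":0},{"grip":-1,"tx":0,"ty":0,"tz":0,"spin":0}]'
python3 -c "
from w import *;to(.5654,.0235,.0588)"
```

```text
clock: 21.37
tool_pos: [0.5592, 0.0225, 0.0913]
eef_rot: [0.704, 0.71, -0.005, -0.005]
contact_force: [0.1, 0.8, -1.4]
opening: 0.654
finger_force: 20.0
t 21.37 tcp [0.5592 0.0225 0.0913] yaxis deg 0.5 zaxis [-0.014 -0.001 -1.   ] op 0.654 ff 20.0 cf [ 0.1  0.8 -1.4] q [ 0.06  0.84 -0.32  1.86  0.47  0.53 -0.56]
go tx ty tz cm [0.09 0.67 3.24]
```

```bash
python3 -m creep '[{"grip":-1,"tx":0.1,"ty":0.65,"tz":0,"spin":0},{"grip":-1,"tx":0,"ty":0,"tz":1,"spin":0},{"grip":-1,"tx":0,"ty":0,"tz":1,"spin":0},{"grip":-1,"tx":0,"ty":0,"tz":0.6,"spin":0},{"grip":-1,"tx":0,"ty":0,"tz":0.3,"spin":0},{"grip":-1,"tx":0,"ty":0,"tz":0.2,"spin":0},{"grip":-1,"tx":0,"ty":0,"tz":0,"spin":0},{"grip":-1,"tx":0,"ty":0,"tz":0,"spin":0}]'
python3 -c "
from w import *;to(.5654,.0235,.0588)"
```

```text
clock: 22.03
tool_pos: [0.5673, 0.024, 0.061]
eef_rot: [0.704, 0.71, -0.004, -0.004]
contact_force: [-0.3, -0.2, -0.3]
opening: 0.648
finger_force: 20.0
t 22.03 tcp [0.5673 0.024  0.061 ] yaxis deg 0.5 zaxis [-0.01  0.   -1.  ] op 0.648 ff 20.0 cf [-0.3 -0.2 -0.3] q [ 0.05  0.89 -0.29  1.85  0.5   0.48 -0.58]
go tx ty tz cm [-0.04 -0.19  0.23]
```

```bash
python3 -m creep '[{"grip":-1,"tx":0,"ty":-0.1,"tz":0.2,"spin":0},{"grip":-1,"tx":0,"ty":0,"tz":0,"spin":0},{"grip":-1,"tx":0,"ty":0,"tz":0,"spin":0},{"grip":0.4,"tx":0,"ty":0,"tz":0,"spin":0},{"grip":0.7,"tx":0,"ty":0,"tz":0,"spin":0},{"grip":1,"tx":0,"ty":0,"tz":0,"spin":0},{"grip":1,"tx":0,"ty":0,"tz":0,"spin":0},{"grip":1,"tx":0,"ty":0,"tz":0,"spin":0}]'
python3 -m creep '[{"grip":1,"tx":0,"ty":0,"tz":-2,"spin":0},{"grip":1,"tx":0,"ty":0,"tz":-3,"spin":0},{"grip":1,"tx":0,"ty":0,"tz":-3.5,"spin":0},{"grip":1,"tx":0,"ty":0,"tz":-3.5,"spin":0},{"grip":1,"tx":0,"ty":-3,"tz":-1,"spin":0},{"grip":1,"tx":0,"ty":-3,"tz":0,"spin":0},{"grip":1,"tx":0,"ty":-3,"tz":0,"spin":0},{"grip":1,"tx":0,"ty":0,"tz":0,"spin":0}]'
python3 -c "
from w import *;to(.5654,.0235,.2);band('wrist',.5654,.0235,.088,.11,.045)
p,d=optics.snapshot('scene');cv2.imwrite('pics/s9.png',cv2.resize(p[130:330,110:550,::-1],None,fx=1.8,fy=1.8))"
```

```text
clock: 22.7
tool_pos: [0.5664, 0.0239, 0.0592]
eef_rot: [0.704, 0.71, -0.003, -0.004]
contact_force: [0.6, 0.6, 0.3]
opening: 0.976
finger_force: 0.0
clock: 23.37
tool_pos: [0.4703, 0.022, 0.1901]
eef_rot: [0.703, 0.711, -0.007, -0.005]
contact_force: [-0.6, 0.1, -0.1]
opening: 0.999
finger_force: 0.0
t 23.37 tcp [0.4703 0.022  0.1901] yaxis deg 0.6 zaxis [-0.018 -0.003 -1.   ] op 0.999 ff 0.0 cf [-0.6  0.1 -0.1] q [ 0.11  0.6  -0.4   2.05  0.4   0.59 -0.56]
go tx ty tz cm [ 0.04  9.49 -1.17]
wrist 2994 z50 0.098 ((0.5651161670684814, 0.022675540298223495), (0.053417883813381195, 0.051767826080322266), 55.990211486816406)
```

View pics/s9.png

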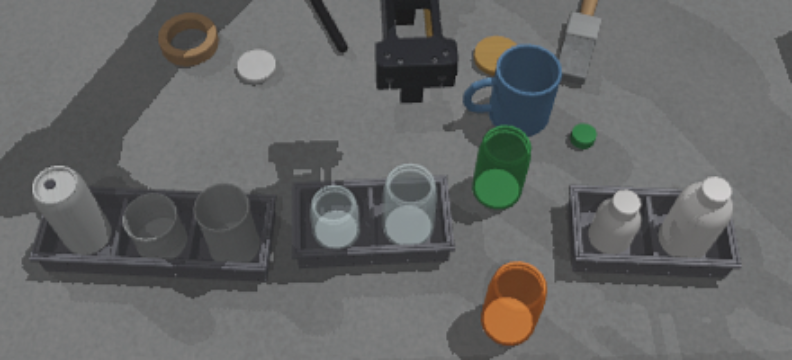

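All four stand upright in their bays: can (70,215), tin (225,225), jar (408,205) and bottle (695,220). The mug at (525,90) is untouched and the arm is clear. Handing in.

```bash
python3 -c "
from plant import workorder;print(workorder.finish_job())"
```

```text
the job is handed in; nothing more can be done
None
```

I handed the job in at about 23 s with the jar, bottle, tin and can each upright and released in its bay, all measured within about 2 mm of centre, and the mug untouched; no verdict came back.

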